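# Press a label holder home behind the shelf lip

### The job

Lift the label holder out of its blue stand and push it down behind the front lip of the low shelf, in the bay in front of the black bin that stands on it, with the label facing out. Feel it meet the sprung strip and press on, firmly but without ramming, until its collar sits fully down on the lip. Finish while still holding it pressed home, for it springs up when let go; leave the three bins on the shelf where they stand.

Things in the scene. Friction and masses are not known exactly. Their poses are not given: they have to be found in the camera images.
- label_holder: Label holder, upright, 76 mm high, 60 g. Origin: centre of its lower edge; x through its thickness (label towards -x), y along its width, z up. White tongue 4 (x) x 60 (y) x 24 mm high, lower 3 mm thinned to 2.4; black collar 20 x 66 mm, 24 to 28 mm above the origin; black grip block 11 (x) x 50 (y) mm, 28 to 76 mm up, striped paper label on its -x face
- holder_grip (a point): The middle of the label holder's black grip block, the place to grip it (across its 11 mm thickness): 52 mm above the holder's lower edge, 28 mm above the underside of its collar, 24 mm below its top. 58 mm above the worktop while in the stand. Axes as the holder's.
- label_face (a point): Middle of the paper label on the holder's front, 6 mm to -x of holder_grip.
- label_stand: Blue block 44 (x) x 84 (y) x 30 mm high, fixed, in front of the shelf, with an 8 x 66 mm upright slot for the tongue; the holder's collar rests on its top. Origin at the centre of its underside.
- shelf: Low grey shelf, fixed, 308 (y) x 160 mm, with an aluminium front lip; board and lip tops 60 mm above the worktop. Origin: on the worktop below the channel behind the lip, middle bay; x to the back, y left along the lip. Channel at x = 0, open on top, 7 mm wide (sloped mouth 13 mm), parted by ribs into three 72 mm long bays centred at y = +95, 0, -95 mm
- bay_left (a point): Middle of the left bay's mouth, level with the lip top (60 mm above the worktop). In each bay an orange spring strip lies 16 mm below the lip top; it yields from about 3.5 N and takes about 9 N when 8 mm down, where the holder's collar lands on lip and board edge (hard stop), holder_grip then 88 mm above the worktop
- bay_mid (a point): The same for the middle bay, 95 mm to the right (shelf -y) of bay_left
- bay_right (a point): The same for the right bay, 95 mm to the right of bay_mid
- bin1: Black open parts bin with small yellow pins in it, 82 deep (x) x 66 wide (y) x 42 mm high, loose on the shelf, centred about 92 mm behind the channel and within 5 mm of the middle of its bay; any of the three bays. Origin at the centre of its underside, front towards -x.
- bin0: Blue open parts bin of the same size with small white parts, loose on the shelf behind another bay.
- bin2: Blue open parts bin of the same size with small grey parts, loose on the shelf behind the remaining bay.
Things that resemble listed ones, but are neither listed nor needed, are in the scene too. There is more than one size of the label_holder; the job needs the middle-sized.

How it is judged:
By the outcome, as a careful person would: the job done as asked, in the order asked, and still so for the second after the job is handed in, while the arm keeps its last pose, push and grip.
It also fails if it takes over 34 s, if anything falls off the work surface, if the arm or the gripper's body presses on something with over 40 N, if the wrist force passes 120 N, or if a joint passes its speed limit or range.

### The arm

A 6-joint arm with a two-finger parallel gripper is mounted at the origin on a cart in front of the work surface, level with it; the furniture and walls round the work are solid. World frame = base frame: x ahead of the robot, y to its left, z up, the work surface at z = 0. Lengths are in mm, angles in rad, forces in N, time in s.
With the tool pointing down it reaches from about 275 to 975 mm from the base axis. Payload 8.4 kg.
Tool frame: the origin (TCP) lies midway between the tips of the shut fingers; the grasp point (between the pads) lies 19 mm behind it (ctrl.grip_point_offset is the distance from the TCP to the grasp point, in mm); z points along the fingers, y is the line along which they close (so a half turn about z gives the same grasp; the last joint's range is limited). The gripper opens to 92 mm and grips with 3 to 60 N. Pads are 20 mm wide; open, the fingers measure 128 mm over their backs; the gripper's body (75 mm by 189 mm) begins 69 mm behind the grasp point.
Start: joints at [1.226, 0.353, 1.633, -0, 1.155, -0.002], TCP at [210.077, 588.639, 214.583] pointing down, gripper open.
Joint ranges: [-2.63, 2.63], [-0.92, 2.1], [0.06, 2.66], [-1.3, 4.44], [0, 2.69], [-3.02, 3.02]. Speed limits (rad/s): [2.22, 2.22, 2.79, 3.14, 3.14, 3.14].

### API

Orientations are given as a rotation vector (axis times angle).
In Python, from rig import state, imaging, ticket, ctrl gives the robot as it stands.
- The arm moves only by the tool drive_tool, never from a script. Its argument "steps" is a list that holds one entry, the list of rows, each a list of 7 numbers: the shift along the tool's x, y, z in m, then the turn, a rotation vector about the tool's x, y, z in rad, then the finger opening in m, from 0 to 0.0919. In form: [[[tx, ty, tz, wx, wy, wz, claw], ...]]. A call has 1 to 10 rows; each row shifts and turns the commanded pose from where the row before left it, along the tool's axes as they then stand; what a row does not reach is not made up. A row lasts 1/8 s, in which the tool goes at most 62.5 mm and 10.7 degrees, less where a joint would pass 70% of its speed; a pose out of reach is approached as far as the arm can. A call is refused whole if a number of a shift passes 0.0625 or a number of a turn 0.188, either way. A call with a gripper value outside its range is refused whole. The fingers move at their own pace and stop on an object; the grip force is fixed at half the most. Time passes only in rows, so rows that do not move let the fingers close. It gives the time, the measured TCP pose, the force, the opening and the grip force at its end, in the units of the state.
- state(): the state, without advancing time (a new reading comes with each control period).
- imaging.camera(name): name is "scene" or "top" or "wrist"; returns the picture (384x512x3 uint8, blue, green, red); there is no depth.
- imaging.camera_model(name): a dict with "fx", "fy", "cx", "cy" (pixels), "k1" (the pictures are not rectified: a ray, as slopes to the right and down, at radius r is drawn at 1 + k1 r^2 times it, then the intrinsics apply), "extrinsics" (4x4, takes a point from camera to world coordinates). Camera axes: x right, y down, z forward; pixel columns grow to the right and rows downward; lengths in mm; the calibration is good to about 2 mm. A picture is of the moment at which its call begins: read the wrist's pose just before it. camera_model takes no time and is no camera call; for the wrist camera it gives the pose at the moment of the call.
- ticket.hand_in(): hands the job in; it is judged then, once.
The state is a dict: "t": time; "joint_positions": joint angles; "joint_velocities": joint speeds; "joint_torque": joint torques, N m; "tcp_pos": TCP position; "orientation": TCP orientation; "contact_force": force on the tool from outside, world axes, zero at the start; "wrist_torque": the same for the moment, N m; "opening": finger opening in mm; "gripper_force": force on a finger pad.
Only numpy, scipy, OpenCV 4.12 (cv2) and the standard library are available. Lean on these libraries where they do the work, as an engineer would, in place of code of your own. Each camera call takes 0.05 s, during which the arm holds its last target. There are 200 camera calls.

## Working session

There is one attempt and no reset: what is moved stays moved. The work goes in short steps, Python scripts to look and compute and a tool call to move; the robot and the scene stay as the last step left them, time stands still between calls to the robot, and variables do not carry over. Pictures are saved under pics/ and viewed, at most 10 in all, crops included, and the job is handed in when it is done.

Besides the shell and the picture viewer there is one more tool, called in YAML: its name, and indented under it one key for each argument. drive_tool: Moves the arm, as the interface text tells. Its arguments: {"type":"object","properties":{"steps":{"type":"array","items":{"type":"array","items":{"type":"array","items":{"type":"number"}}}}},"required":["steps"]}

```bash
mkdir -p pics; python3 - <<'E'
from rig import state, imaging
import cv2
for n in("top","scene"):
    cv2.imwrite(f"pics/{n}1.png",cv2.resize(imaging.camera(n),(768,576),interpolation=cv2.INTER_CUBIC))
    m=imaging.camera_model(n);print(n,{k:v for k,v in m.items()})
s=state();print(s['t'],s['tcp_pos'],s['orientation'],s['opening'],s['contact_force'])
E
```

```text
top {'fx': 404.7517635053227, 'fy': 404.7517635053227, 'cx': 250.09316678017103, 'cy': 190.56794713090767, 'k1': -0.05965956911263706, 'extrinsics': array([[ 2.64520168e-02, -9.89262994e-01,  1.43732458e-01,
         3.46270570e+02],
       [-9.99450353e-01, -2.32978500e-02,  2.35839328e-02,
         2.10312857e+02],
       [-1.99820547e-02, -1.44277298e-01, -9.89335524e-01,
         8.96977169e+02],
       [ 0.00000000e+00,  0.00000000e+00,  0.00000000e+00,
         1.00000000e+00]])}
scene {'fx': 406.7433309619054, 'fy': 406.7433309619054, 'cx': 248.57979084636918, 'cy': 194.032892344951, 'k1': 0.012909649125241375, 'extrinsics': array([[-4.22349093e-01, -5.21687415e-01,  7.41258042e-01,
        -1.39627736e+02],
       [-9.06325297e-01,  2.30428317e-01, -3.54227677e-01,
         5.07920910e+02],
       [ 1.39892782e-02, -8.21428653e-01, -5.70139692e-01,
         5.36723996e+02],
       [ 0.00000000e+00,  0.00000000e+00,  0.00000000e+00,
         1.00000000e+00]])}
0.1 [209.93128475 588.23322906 213.96110004] [-5.3577741e-01 -3.0953789e+00  1.8580010e-03] 91.67530041014922 [0.88597405 0.06055989 0.64350878]
```

View pics/top1.png

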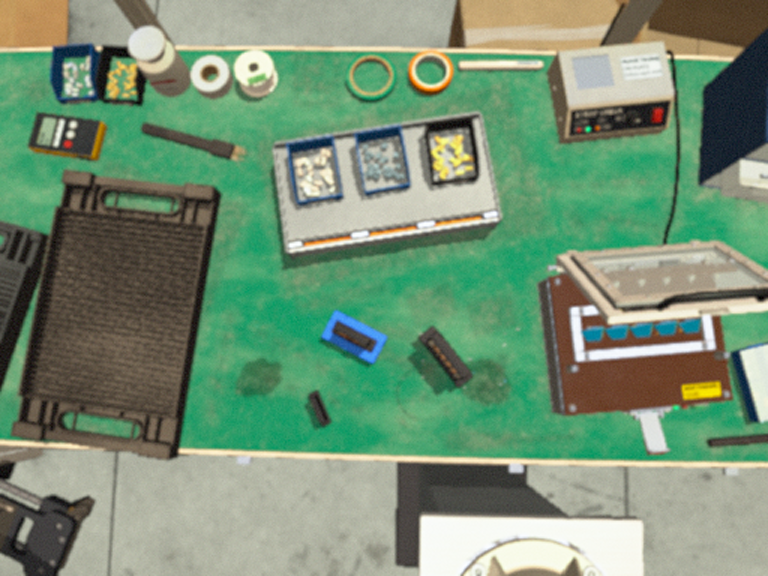

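View pics/scene1.png

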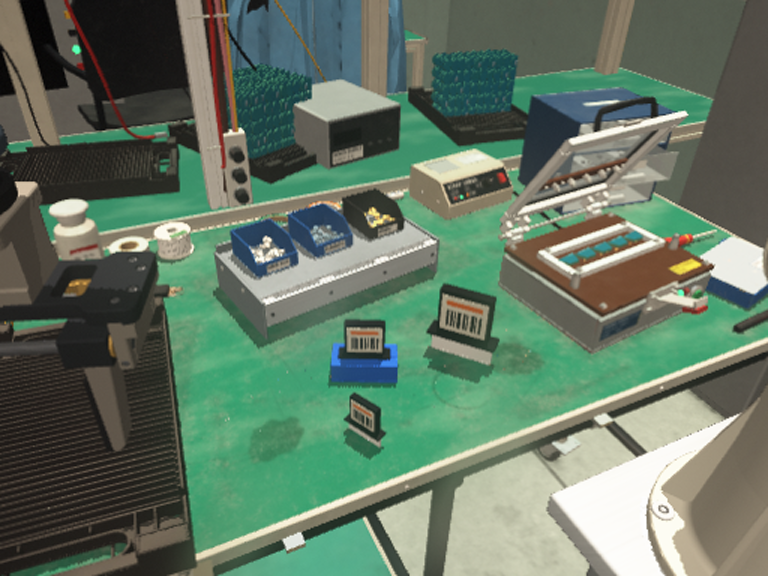

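The top view shows three holder candidates: the one in the blue stand at (353,338), a larger one at (445,357) and a small one at (318,408). The middle-sized one in the stand fits, and in the scene view its label faces the robot. The black bin with yellow pins at (452,150) stands behind the right bay. I'll confirm this in an enlarged crop.

```bash
python3 - <<'E'
from rig import imaging
import cv2
a=imaging.camera("top")
cv2.imwrite("pics/crop1.png",cv2.resize(a[130:255,175:345],None,fx=4.6,fy=4.6,interpolation=cv2.INTER_CUBIC))
E
```

```text
(no output)
```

View pics/crop1.png

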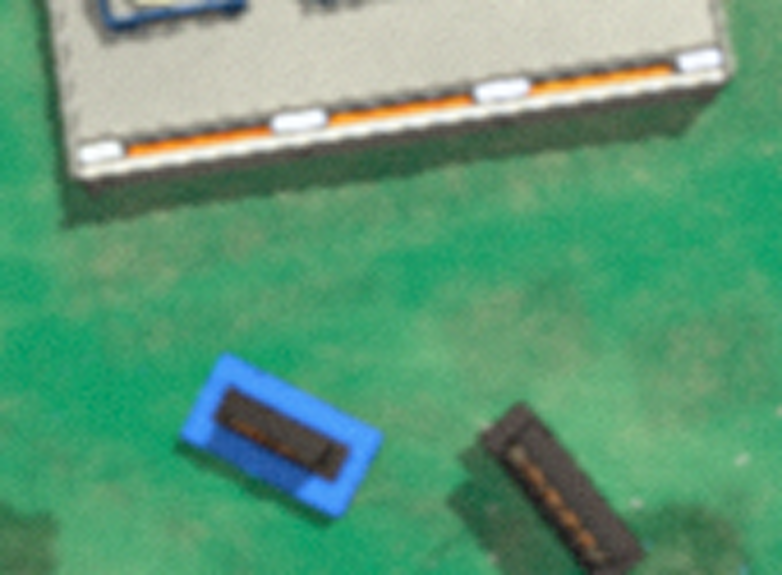

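The crop confirms it. The stand's top corners are at (228,352), (383,435), (338,520) and (180,440), with the mid-size holder in it and its orange label edge on the robot's side. The white ribs are at (100,152), (300,121), (502,91) and (700,61), so the right bay lies between the last two.

```bash
cat > h.py <<'E'
import numpy as np, cv2
from rig import imaging, state
from scipy.spatial.transform import Rotation as R
def ray(m,uv):
    K=np.array([[m['fx'],0,m['cx']],[0,m['fy'],m['cy']],[0,0,1]])
    p=cv2.undistortPoints(np.array(uv,float).reshape(-1,1,2),K,np.array([m['k1'],0,0,0,0.])).reshape(-1,2)
    E=m['extrinsics'];return E[:3,3],np.c_[p,np.ones(len(p))]@E[:3,:3].T
def onplane(m,uv,z):
    o,d=ray(m,uv);return o+d*((z-o[2])/d[:,2])[:,None]
E
python3 - <<'E'
from h import *
m=imaging.camera_model("top")
f=lambda pts,z:onplane(m,(np.array(pts,float)+.5)/4.6+[174.5,129.5],z)
c=f([(228,352),(383,435),(338,520),(180,440)],30);print(c.round(1),c.mean(0))
print([np.linalg.norm(c[i]-c[(i+1)%4]).round(1) for i in range(4)])
print('stand yaw',np.degrees(np.arctan2(*(c[0]-c[1]+c[3]-c[2])[[1,0]]))-90)
r=f([(100,152),(300,121),(502,91),(700,61)],60);print(r.round(1),np.linalg.norm(np.diff(r,axis=0),axis=1))
print('shelf yaw',np.degrees(np.arctan2(*(r[0]-r[3])[[1,0]]))-90,'bay_right',(r[2]+r[3])/2)
s=state();print(R.from_rotvec(s['orientation']).as_matrix().round(3))
w=imaging.camera_model("wrist");E=w['extrinsics'];T=R.from_rotvec(s['orientation']).as_matrix()
print((T.T@E[:3,:3]).round(3),T.T@(E[:3,3]-s['tcp_pos']))
E
```

```text
[[437.  286.   30. ]
 [400.  212.4  30. ]
 [360.2 232.3  30. ]
 [395.2 306.9  30. ]] [398.10644533 259.40391891  30.        ]
[np.float64(82.3), np.float64(44.5), np.float64(82.5), np.float64(46.7)]
stand yaw -25.93538055701046
[[525.  345.8  60. ]
 [541.5 254.   60. ]
 [557.7 161.3  60. ]
 [574.1  70.   60. ]] [93.28186062 94.12029518 92.69097489]
shelf yaw 10.101153828339605 bay_right [565.92093872 115.64771756  60.        ]
[[-0.942  0.336 -0.   ]
 [ 0.336  0.942 -0.001]
 [-0.    -0.001 -1.   ]]
[[-0.    -0.964 -0.266]
 [ 1.    -0.    -0.001]
 [ 0.001 -0.266  0.964]] [  74.33083702    0.23333524 -170.57305966]
```

drive_tool:
  steps:
    - [[-0.036, -0.031, 0, 0, 0, 0, 0.06], [-0.036, -0.031, 0, 0, 0, 0, 0.06], [-0.036, -0.031, 0, 0, 0, 0, 0.06], [-0.036, -0.031, 0, 0, 0, 0, 0.06], [-0.036, -0.031, 0, 0, 0, 0, 0.06], [-0.036, -0.031, 0, 0, 0, 0, 0.06], [-0.036, -0.031, 0, 0, 0, 0, 0.06], [-0.036, -0.03, 0, 0, 0, 0, 0.06]]

```text
t: 1.15
tcp_pos: [398.8, 257.7, 214.6]
orientation: [0.536, 3.096, -0.0]
contact_force: [0.3, 0.6, 0.4]
opening: 59.8
gripper_force: 0.0
```

drive_tool:
  steps:
    - [[0, 0, 0, 0, 0, 0.168, 0.06], [0, 0, 0, 0, 0, 0.168, 0.06], [0, 0, 0, 0, 0, 0.168, 0.06], [0, 0, 0, 0, 0, 0.168, 0.06], [0, 0, 0, 0, 0, 0.168, 0.06], [0, 0, 0, 0, 0, 0.168, 0.06], [0, 0, 0, 0, 0, 0.168, 0.06], [0, 0, 0, 0, 0, 0.168, 0.06], [0, 0, 0, 0, 0, 0.168, 0.06], [0, 0, 0, 0, 0, 0.17, 0.06]]

```text
t: 2.4
tcp_pos: [398.1, 259.1, 214.4]
orientation: [-2.669, -1.657, 0.001]
contact_force: [-0.3, 0.6, -0.3]
opening: 59.9
gripper_force: 0.0
```

```bash
python3 - <<'E'
from h import *
s=state();m=imaging.camera_model("wrist");a=imaging.camera("wrist")
cv2.imwrite("pics/w1.png",cv2.resize(a,(768,576),interpolation=cv2.INTER_CUBIC))
T=R.from_rotvec(s['orientation']).as_matrix();print(s['t'],s['tcp_pos'],T.round(3),s['opening'])
np.save('w1.npy',m['extrinsics']);print(m['fx'],m['cx'],m['cy'],m['k1'])
E
```

```text
2.4 [398.11655266 259.10198279 214.42444783] [[ 0.444  0.896 -0.   ]
 [ 0.896 -0.444 -0.   ]
 [-0.    -0.    -1.   ]] 59.89628691594819
290.5476213595823 256.3861174978469 192.26430358070775 -0.020027821098798117
```

View pics/w1.png

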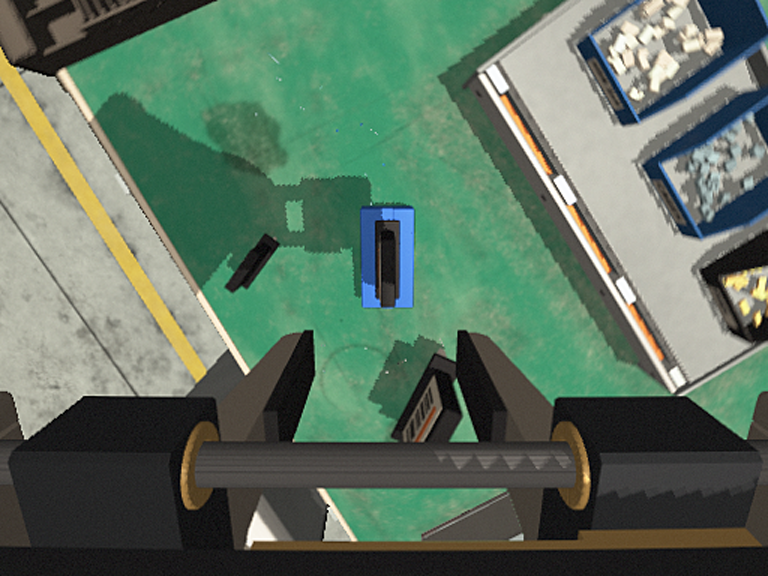

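The wrist view shows the stand's corners at (362,207) to (413,307), square to the tool. The grip block's top runs from about (388,222) to (388,304), with the label on the left, robot side. The ribs are at (497,79), (565,190), (625,290) and (676,377).

```bash
python3 - <<'E'
from h import *
m=imaging.camera_model("wrist");m['extrinsics']=np.load('w1.npy')
f=lambda p,z:onplane(m,(np.array(p,float)+.5)/1.5-.5,z)
c=f([(362,207),(413,207),(413,307),(362,307)],30);print(c.round(1),c.mean(0).round(1))
print('yaw',np.degrees(np.arctan2(*((c[0]+c[1]-c[2]-c[3])[[1,0]])))-90)
b=f([(388,222),(388,304)],82);print(b,b.mean(0))
r=f([(497,79),(565,190),(625,290),(676,377)],60);print(r.round(1),np.linalg.norm(np.diff(r,axis=0),axis=1),(r[2]+r[3])/2,np.degrees(np.arctan2(*(r[0]-r[3])[[1,0]]))-90)
E
```

```text
[[402.1 307.5  30. ]
 [438.9 289.3  30. ]
 [402.7 213.   30. ]
 [363.6 232.4  30. ]] [401.8 260.6  30. ]
yaw -26.26532313616069
[[417.92069998 293.11509843  82.        ]
 [391.61964085 239.77672324  82.        ]] [404.77017041 266.44591084  82.        ]
[[527.3 345.4  60. ]
 [543.3 254.3  60. ]
 [559.2 161.7  60. ]
 [574.4  70.6  60. ]] [92.43558929 93.97931294 92.31554725] [566.79167062 116.16092807  60.        ] 9.727922403025957
```

drive_tool:
  steps:
    - [[0.002, 0.001, 0.04, 0, 0, 0, 0.06], [0, 0, 0.04, 0, 0, 0, 0.06], [0, 0, 0.04, 0, 0, 0, 0.06], [0, 0, 0.025, 0, 0, 0, 0.06], [0, 0, 0.015, 0, 0, 0, 0.06], [0, 0, 0.01, 0, 0, 0, 0.06], [0, 0, 0.005, 0, 0, 0, 0.06], [0, 0, 0, 0, 0, 0, 0.06]]

```text
t: 3.45
tcp_pos: [400.3, 260.7, 39.8]
orientation: [-2.664, -1.665, -0.001]
contact_force: [-0.2, 0.9, 0.5]
opening: 60.2
gripper_force: 0.0
```

```bash
python3 - <<'E'
from h import *
s=state();a=imaging.camera("wrist")
cv2.imwrite("pics/w2.png",cv2.resize(a,(768,576),interpolation=cv2.INTER_CUBIC))
print(s['t'],s['tcp_pos'],s['contact_force'])
E
```

```text
3.45 [400.30273462 260.72187315  39.83455605] [-0.21308142  0.92585691  0.4600724 ]
```

View pics/w2.png

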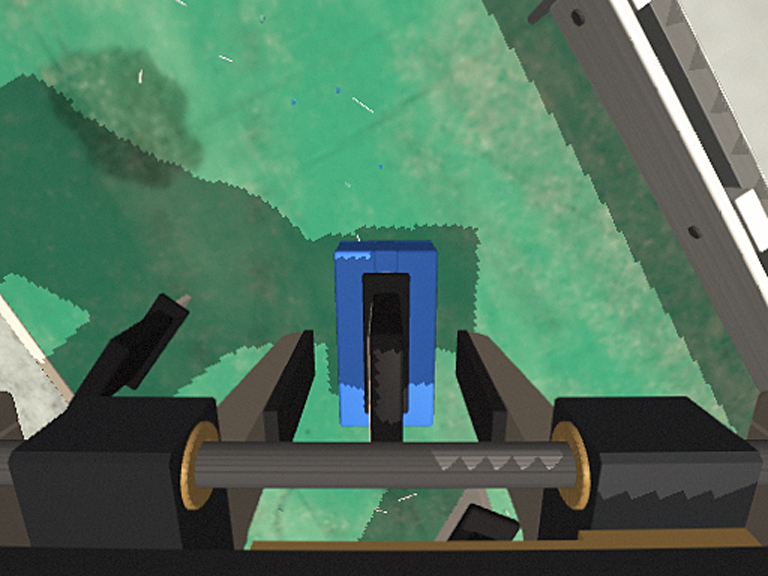

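The block stands between the fingers: block at column about 388, finger gap centre about 385. I'll close on it.

drive_tool:
  steps:
    - [[0, 0, 0, 0, 0, 0, 0.03], [0, 0, 0, 0, 0, 0, 0.015], [0, 0, 0, 0, 0, 0, 0], [0, 0, 0, 0, 0, 0, 0], [0, 0, 0, 0, 0, 0, 0], [0, 0, 0, 0, 0, 0, 0]]

```text
t: 4.25
tcp_pos: [400.1, 260.6, 39.6]
orientation: [2.664, 1.665, 0.0]
contact_force: [-0.9, 0.1, 0.4]
opening: 10.6
gripper_force: 30.0
```

drive_tool:
  steps:
    - [[0, 0, -0.01, 0, 0, 0, 0], [0, 0, -0.02, 0, 0, 0, 0], [0, 0, -0.03, 0, 0, 0, 0], [0, 0, -0.03, 0, 0, 0, 0], [0, 0, 0, 0, 0, -0.157, 0], [0, 0, 0, 0, 0, -0.157, 0], [0, 0, 0, 0, 0, -0.157, 0], [0, 0, 0, 0, 0, -0.157, 0], [0, 0, 0, 0, 0, 0, 0]]

```text
t: 5.38
tcp_pos: [400.1, 260.6, 130.1]
orientation: [2.021, 2.405, 0.001]
contact_force: [-0.3, 0.1, 0.1]
opening: 11.1
gripper_force: 30.0
```

```bash
python3 - <<'E'
from h import *
s=state();T=R.from_rotvec(s['orientation']).as_matrix()
print(s['opening'],s['contact_force'],np.degrees(np.arctan2(T[1,1],T[0,1])),T[:,2])
for d in (0,60):
    print(T.T@(np.array([566.4,116,0])-d*np.array([np.cos(.173),np.sin(.173),0])-s['tcp_pos']*[1,1,0]))
E
```

```text
11.127619180753701 [-0.33856094  0.11771247  0.14217157] 9.910554928152775 [ 3.28650400e-04  2.32423268e-04 -9.99999919e-01]
[-1.71054497e+02  1.38944254e+02  2.10525768e-02]
[-1.71056185e+02  7.89442581e+01 -7.72634344e-04]
```

drive_tool:
  steps:
    - [[-0.0285, 0.023, 0, 0, 0, 0, 0], [-0.0285, 0.023, 0, 0, 0, 0, 0], [-0.0285, 0.023, 0, 0, 0, 0, 0], [-0.0285, 0.023, 0, 0, 0, 0, 0], [-0.0285, 0.023, 0, 0, 0, 0, 0], [-0.0285, 0.024, 0, 0, 0, 0, 0], [0, 0, 0, 0, 0, 0, 0]]

```text
t: 6.25
tcp_pos: [568.2, 114.8, 129.8]
orientation: [2.027, 2.399, 0.001]
contact_force: [-0.2, -0.2, -0.5]
opening: 11.0
gripper_force: 30.0
```

```bash
python3 - <<'E'
from h import *
s=state();m=imaging.camera_model("wrist");a=imaging.camera("wrist")
cv2.imwrite("pics/w3.png",cv2.resize(a,(768,576),interpolation=cv2.INTER_CUBIC))
np.save('w3.npy',m['extrinsics']);print(s['t'],s['tcp_pos'],s['orientation'],s['contact_force'])
E
```

```text
6.25 [568.24907074 114.83754685 129.83785043] [2.02659602e+00 2.39941062e+00 1.05218895e-03] [-0.1550329  -0.16602575 -0.54527759]
```

View pics/w3.png

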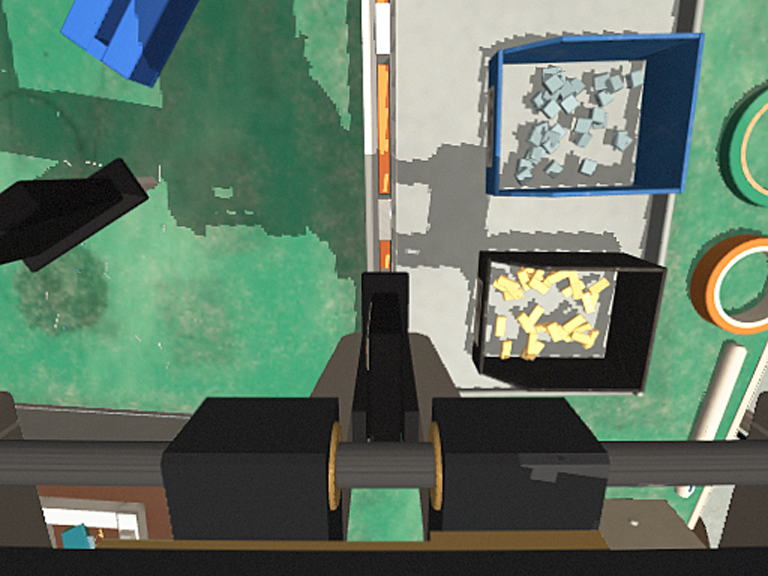

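The holder hangs over the right bay, in front of the black bin. The channel runs down column ~384. The mid/right rib's far edge is at (384,194), its near side at (384,240), and the collar is at columns 362 to 408.

```bash
python3 - <<'E'
from h import *
m=imaging.camera_model("wrist");m['extrinsics']=np.load('w3.npy');s=state()
T=R.from_rotvec(s['orientation']).as_matrix()
f=lambda p,z:(onplane(m,(np.array(p,float)+.5)/1.5-.5,z)-s['tcp_pos'])@T
print('lip/board edges, tool',f([(377,130),(392,130),(377,215),(392,215)],60).round(1))
print('rib',f([(384,194),(384,57)],60).round(1),f([(384,240),(384,62)],44).round(1))
print('collar far corners',f([(362,272),(408,272)],125).round(1), 'orange',f([(378,130),(390,130),(379,255),(391,255)],44).round(1))
E
```

```text
lip/board edges, tool [[93.2 -2.1 69.6]
 [93.2  5.7 69.6]
 [49.2 -2.4 69.6]
 [49.2  5.8 69.6]]
rib [[ 60.4   1.5  69.6]
 [127.9   1.6  69.6]] [[ 32.8   1.4  85.6]
 [129.    1.6  85.6]]
collar far corners [[32.5 -7.6  4.6]
 [32.5 11.4  4.6]] orange [[94.5 -1.8 85.6]
 [94.4  4.9 85.6]
 [23.8 -1.6 85.6]
 [23.8  5.6 85.6]]
```

drive_tool:
  steps:
    - [[0.001, -0.0005, 0.01, 0, 0, 0, 0], [0, 0, 0.01, 0, 0, 0, 0], [0, 0, 0.008, 0, 0, 0, 0], [0, 0, 0.006, 0, 0, 0, 0], [0, 0, 0.004, 0, 0, 0, 0], [0, 0, 0.004, 0, 0, 0, 0], [0, 0, 0.004, 0, 0, 0, 0], [0, 0, 0, 0, 0, 0, 0]]

```text
t: 7.3
tcp_pos: [566.3, 117.1, 83.6]
orientation: [2.02, 2.406, 0.001]
contact_force: [0.9, -0.2, -0.7]
opening: 10.4
gripper_force: 30.0
```

drive_tool:
  steps:
    - [[0, 0, 0.003, 0, 0, 0, 0], [0, 0, 0.002, 0, 0, 0, 0], [0, 0, 0.002, 0, 0, 0, 0], [0, 0, 0, 0, 0, 0, 0]]

```text
t: 7.8
tcp_pos: [566.7, 117.3, 76.8]
orientation: [2.019, 2.405, 0.002]
contact_force: [3.8, 0.9, 0.8]
opening: 11.2
gripper_force: 30.0
```

drive_tool:
  steps:
    - [[0, 0, 0.001, 0, 0, 0, 0], [0, 0, 0.001, 0, 0, 0, 0], [0, 0, 0.001, 0, 0, 0, 0], [0, 0, 0, 0, 0, 0, 0]]

```text
t: 8.3
tcp_pos: [566.7, 117.2, 74.2]
orientation: [2.019, 2.405, 0.002]
contact_force: [3.1, 0.9, 4.4]
opening: 10.9
gripper_force: 30.0
```

The strip is met at about 4.4 N with a slight side rub on the lip. I'll ease the tool back a little and press on.

drive_tool:
  steps:
    - [[0, 0.0007, 0.001, 0, 0, 0, 0], [0, 0, 0.001, 0, 0, 0, 0], [0, 0, 0.001, 0, 0, 0, 0], [0, 0, 0, 0, 0, 0, 0]]

```text
t: 8.8
tcp_pos: [566.7, 117.3, 71.1]
orientation: [2.02, 2.406, 0.0]
contact_force: [1.9, 0.2, 6.6]
opening: 10.7
gripper_force: 30.0
```

drive_tool:
  steps:
    - [[0, 0, 0.001, 0, 0, 0, 0], [0, 0, 0.001, 0, 0, 0, 0], [0, 0, 0, 0, 0, 0, 0]]

```text
t: 9.18
tcp_pos: [566.8, 117.3, 69.6]
orientation: [2.02, 2.406, 0.001]
contact_force: [0.2, -0.2, 12.2]
opening: 11.2
gripper_force: 30.0
```

drive_tool:
  steps:
    - [[0, 0, 0.0005, 0, 0, 0, 0], [0, 0, 0, 0, 0, 0, 0], [0, 0, 0, 0, 0, 0, 0]]

```text
t: 9.55
tcp_pos: [566.7, 117.3, 69.6]
orientation: [2.02, 2.406, 0.001]
contact_force: [-1.9, -1.0, 17.6]
opening: 10.8
gripper_force: 30.0
```

The force rises to 17.6 N with no further travel, so this is the hard stop at the expected height. A look to confirm.

```bash
python3 - <<'E'
from h import *
a=imaging.camera("scene");w=imaging.camera("wrist")
A=cv2.resize(a[110:250,130:320],None,fx=2.8,fy=2.8,interpolation=cv2.INTER_CUBIC)
W=cv2.resize(w[150:310,200:330],(240,295),interpolation=cv2.INTER_CUBIC)
o=np.zeros((392,780,3),np.uint8);o[:A.shape[0],:A.shape[1]]=A;o[:295,540:]=W
cv2.imwrite("pics/end.png",o);s=state();print(s['t'],s['tcp_pos'],s['contact_force'])
E
```

```text
9.65 [566.76592404 117.29975031  69.57241224] [-1.04568962  0.27482184 17.53903106]
```

View pics/end.png

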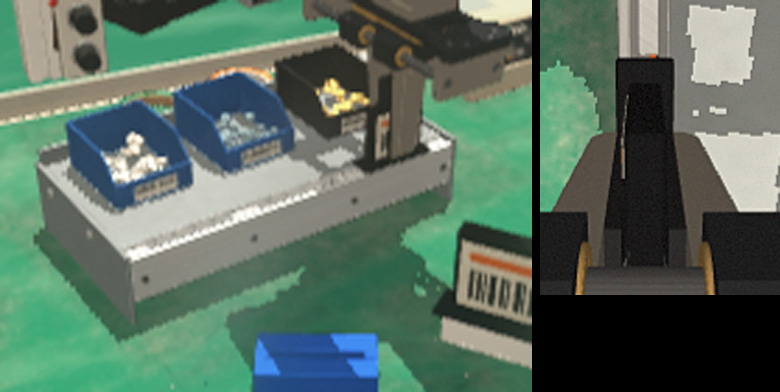

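The picture shows the collar lying flat on the lip at (395,160) in front of the black bin, with the label facing out. The stand is empty and the bins have not moved.

```bash
python3 -c "
from rig import ticket
print(ticket.hand_in())"
```

```text
the job is handed in; nothing more can be done
None
```

The middle-sized label holder is pressed home in the right bay, in front of the black bin, with its label facing out; it is still held at about 17.5 N, and I handed the job in at about 9.7 s.

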